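# Clamp the vials in the mixer

### The arm

A 6-joint arm with a two-finger parallel gripper is mounted at the origin on a cart in front of the work surface, level with it; the furniture and walls round the work are solid. World frame = base frame: x ahead of the robot, y to its left, z up, the work surface at z = 0. Lengths are in mm, angles in rad, forces in N, time in s.
With the tool pointing down it reaches from about 300 to 750 mm from the base axis. Payload 8.5 kg.
Tool frame: the origin (TCP) lies between the finger pads; the fingertips stand 17 mm ahead of it and the grasp point (between the pads) lies 2 mm behind it; z points along the fingers, y is the direction in which the jaws open and shut (so a half turn about z gives the same grasp; the last joint's range is limited). The gripper opens to 85 mm and grips with 20 to 120 N. Pads are 22 mm wide; open, the fingers measure 114 mm over their backs; the gripper's body (76 mm by 85 mm) begins 54 mm behind the grasp point. The pads swing forward as they close: fully open they stand 13 mm farther back than shut.
Start: joints at [0.895, 0.381, 1.297, -0, 1.464, -0.215], TCP at [244.555, 492.619, 248.322] pointing down, gripper open.
Joint ranges: [-3.11, 3.11], [-0.89, 2.33], [0.22, 2.48], [-1.42, 4.56], [0.17, 2.85], [-2.88, 2.88]. Speed limits (rad/s): [2.39, 2.39, 3.14, 3.14, 3.14, 3.14].

### API

Orientations are given as [roll, pitch, yaw] about the fixed x, y, z axes, in that order (R = Rz(yaw) Ry(pitch) Rx(roll)).
In Python, from bench import reach, move_l, set_joints, move_gripper, pause, ik, get_state, read_camera, Unreachable, hand_in gives the robot as it stands. Calls block until the motion is done:
- reach(position, orientation): joint-space move of the TCP to a pose.
- move_l(position, ori=None, max_speed=150): straight line of the TCP; ori=None keeps the orientation; max_speed is the mean speed in mm/s.
- set_joints(angles): joint-space move.
- move_gripper(opening, newtons=None): finger opening in mm; newtons is the grip in N (None keeps the last); returns when the fingers have stopped.
- pause(seconds).
- ik(position, orientation): joint angles nearest the present ones, or None.
- get_state(): the state.
- read_camera(name): name is "side" or "top"; returns a dict with "color" (400x640x3 uint8, blue, green, red), "intrinsics" (3x3 intrinsics, pixels), "k1" (the pictures are not rectified: a ray, as slopes to the right and down, at radius r is drawn at 1 + k1 r^2 times it, then the intrinsics apply), "camera_from_world" (4x4, takes a point from world to camera coordinates). Camera axes: x right, y down, z forward; pixel columns grow to the right and rows downward; lengths in mm; the calibration is good to about 2 mm. A picture is of the moment at which its call begins. There is no depth.
A pose or a line that the arm cannot do raises Unreachable and nothing moves.
- hand_in(): hands the job in, once; it reports no verdict.
The state is a dict: "time": time; "qpos": joint angles; "joint_vel": joint speeds; "tau": joint torques, N m; "ee_pos": TCP position; "ee_rot": TCP orientation; "force": force on the tool from outside, world axes, zero at the start; "wrist_torque": the same for the moment, N m; "opening": finger opening in mm.
Only numpy, scipy, OpenCV 4.12 (cv2) and the standard library are available. Lean on these libraries where they do the work, as an engineer would, in place of code of your own. Each camera call takes 0.05 s, during which the arm holds its last target.

### The job

The four vials in the mixer's rack have to be clamped before the mixer may run. With the fingertips or the outside of the fingers, swing the clamp bar over the vials until it is fully home against its stop with its end under the cam, and then push the cam lever over and down as far as it goes, so that the bar is pressed onto the vials and stays. Grip and lift nothing, do not force bar or lever, and leave the vials and the things standing around alone.

Things in the scene. Friction and masses are not known exactly. Their poses are not given: they have to be found in the camera images.
- mixer: vial mixer fixed on the worktop: white housing 156 x 222 mm, aluminium platform 128 x 262 mm with its top 64 mm above the worktop. Origin on the worktop under the centre; x to its back, y to its left (knob-and-switch front faces -x), z up. On the platform, all at x = 0: clamp post at y = +92 mm, grey rack (44 x 128 mm, top at 90 mm) with four vials in a row along y, cam lever at y = -86 mm
- post_top (a point): top of the cap of the vertical clamp post on which the bar swings, 153 mm above the worktop; cap 21 mm across, the bar's hub below it 27 mm
- lever_axle (a point): centre of the cam lever's axle (parallel to the mixer's x), 145 mm above the worktop, in a steel bracket 30 mm wide that reaches from the mixer's y = -76 to -120 mm; its round cheeks rise to 155 mm, its outer part to 146 mm. The gap under the axle is open towards the mixer's -x: the bar's end swings into it
- clamp_swing (a joint): swing of the clamp bar about the post (rad). 0: fully home against its stop, over the vial row, pointing from the post along the mixer's -y with its end under the cam; grows as the bar swings out towards the mixer's -x, up to 1.6. Moves with under 1 N at mid-length and stays where it is left. With the lever down the cam blocks its way in
- clamp_bar: clamp bar, steel channel open below. Origin on the post's axis at worktop height; its -y runs along the bar, z up. 34 mm wide (x -17 to +17) from y = -13 to -153 mm, sides from 119 to 134 mm above the worktop; then a flat tongue 24 mm wide to y = -193 mm. Four sprung pads inside, one per vial, hang to 117 mm, 2 mm above the caps. Spring-lifted; the cam presses it 5 mm straight down
- bar_middle (a point): point on the top face of the clamp bar, on its centre line, 90 mm from the post's axis, 134 mm above the worktop
- cam_lever (a joint): angle of the cam lever (rad). 0: handle up, leaning 0.13 rad from vertical towards the post; grows as the handle is pushed over and down, away from the post, towards the mixer's -y; 1.8: fully down at its stop, handle 0.1 rad below level, just past dead centre. Needs about 2 to 4 N at the handle's end and stays where it is left
- lever_tip (a point): outer end of the cam lever's handle, on its centre line, 75 mm from the axle. The handle is a straight flat bar: black grip 17 mm wide (along the mixer's x) and 9 mm thick, from 29 to 75 mm from the axle
- vial_0: capped glass vial in the rack, 22 mm wide, 47 mm high; origin at the centre of its foot, 68 mm above the worktop, at the mixer's y = 46.5 mm
- vial_1: capped glass vial in the rack, 22 mm wide, 47 mm high; origin at the centre of its foot, 68 mm above the worktop, at the mixer's y = 17.5 mm
- vial_2: capped glass vial in the rack, 22 mm wide, 47 mm high; origin at the centre of its foot, 68 mm above the worktop, at the mixer's y = -11.5 mm
- vial_3: capped glass vial in the rack, 22 mm wide, 47 mm high; origin at the centre of its foot, 68 mm above the worktop, at the mixer's y = -40.5 mm
- swab_box: bystander: carton of swabs, 55 x 60 x 90 mm; origin at the centre of its underside
- spare_vial: bystander: single capped glass vial standing on the worktop, 22 mm wide, 47 mm high; origin at the centre of its underside
- dish: bystander: pale green dish lid, 66 mm across, 11 mm high; origin at the centre of its underside
- felt_pen: bystander: grey-blue felt pen lying down, 128 mm long, 12 mm thick; origin at the centre of its underside

How it is judged (in metres and radians):
On the way, in this order (a step that is already met when the one before it is completed fails the run):
1. the clamp bar is swung fully home (within 0.05 rad) while the cam lever is still up (value of joint clamp_swing below 0.05 rad and value of joint cam_lever below 0.5 rad), for 0.2 s.
2. the cam lever is pushed fully down (value of joint cam_lever above 1.7 rad and value of joint clamp_swing below 0.05 rad), for 0.2 s.
At the end, for the whole second after the job is handed in: The clamp bar is home over the vials (within 0.05 rad of its stop), the cam lever is fully down (beyond 1.7 of 1.8 rad) and stays, the bar presses on each of the four vials with more than 0.7 N, and all four vials stand upright (within 0.15 rad) on the rack's floor (all of step 2 and contact force between clamp_bar and vial_0 above 0.7 N and contact force between clamp_bar and vial_1 above 0.7 N and contact force between clamp_bar and vial_2 above 0.7 N and contact force between clamp_bar and vial_3 above 0.7 N and angle between each of vial_0, vial_1, vial_2, vial_3's own z axis and vertical below 0.15 rad and z of each of vial_0, vial_1, vial_2, vial_3 in the frame of mixer below 0.072 m); the robot touches nothing.
It fails at once if a vial in the rack is lifted by more than 8 mm or tipped (z of any of vial_0, vial_1, vial_2, vial_3 in the frame of mixer above 0.076 m or angle between any of vial_0, vial_1, vial_2, vial_3's own z axis and vertical above 0.3 rad).
It fails at once if a vial in the rack is touched by the robot (over 1 N) (contact force between any of the arm, the fingers and vial_0 above 1 N or contact force between any of the arm, the fingers and vial_1 above 1 N or contact force between any of the arm, the fingers and vial_2 above 1 N or contact force between any of the arm, the fingers and vial_3 above 1 N).
It fails at once if bar, lever or mixer is gripped or forced (over 35 N from the fingers) (contact force between the fingers and mixer above 35 N).
It fails at once if a bystander is moved by more than 15 mm (distance of any of swab_box, spare_vial, dish, felt_pen from where it was at the start of the episode above 0.015 m).
It also fails if it takes over 51 s, if anything falls off the work surface, if the arm or the gripper's body presses on something with over 40 N, if the wrist force passes 120 N, or if a joint passes its speed limit or range.

## Working session

There is one attempt and no reset: what is moved stays moved. The work goes in short steps, each a Python script; the robot and the scene stay as the last script left them, time stands still between calls to the robot, and variables do not carry over. Pictures are saved under pics/ and viewed, and the job is handed in when it is done.

```bash
mkdir -p pics; ls
cat > h.py <<'E'
import numpy as np, cv2
from bench import *
def snap(n):
    for c in ("side","top"):
        d=read_camera(c); cv2.imwrite(f"pics/{n}_{c}.png",d["color"]); np.savez(f"pics/{n}_{c}.npz",**{k:np.asarray(v) for k,v in d.items()})
def load(n,c): return dict(np.load(f"pics/{n}_{c}.npz"))
def ray(d,px):
    K=d["intrinsics"]; T=d["camera_from_world"]
    s=cv2.undistortPoints(np.array([[px]],float),K,np.array([float(d["k1"]),0,0,0]))[0,0]
    R=T[:3,:3]; return -R.T@T[:3,3], R.T@np.array([s[0],s[1],1])
def onz(d,px,z):
    o,v=ray(d,px); return o+v*(z-o[2])/v[2]
def proj(d,p):
    T=d["camera_from_world"]; p=np.atleast_2d(p).astype(float)
    return cv2.projectPoints(p,cv2.Rodrigues(T[:3,:3])[0],T[:3,3],d["intrinsics"],np.array([float(d["k1"]),0,0,0]))[0][:,0]
def tri(d1,p1,d2,p2):
    o1,v1=ray(d1,p1);o2,v2=ray(d2,p2)
    t=np.linalg.lstsq(np.c_[v1,-v2],o2-o1,rcond=None)[0]
    a=o1+v1*t[0];b=o2+v2*t[1]; return (a+b)/2,np.linalg.norm(a-b)
E
python3 -c "
from h import *
snap('a');s=get_state();print(s['time'],s['ee_pos'],s['ee_rot'],s['opening'])
for c in('side','top'):
  d=load('a',c);T=d['camera_from_world'];print(c,-T[:3,:3].T@T[:3,3],d['k1'],d['intrinsics'][0,0])"
```

```text
pics
0.1 [244.41784783 492.43953845 247.77407296] [-3.14029349e+00 -2.97829345e-04  2.68074411e+00] 85.39746533481117
side [ 322.5146295  -832.5484927   705.88846875] -0.08737747088532455 432.02617101262734
top [3.65581195e+02 2.42675905e-02 1.42410885e+03] -0.11654993149383515 507.85094762843966
```

View pics/a_side.png

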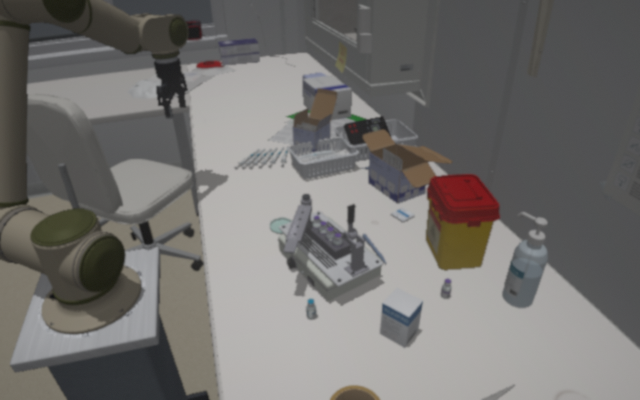

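View pics/a_top.png

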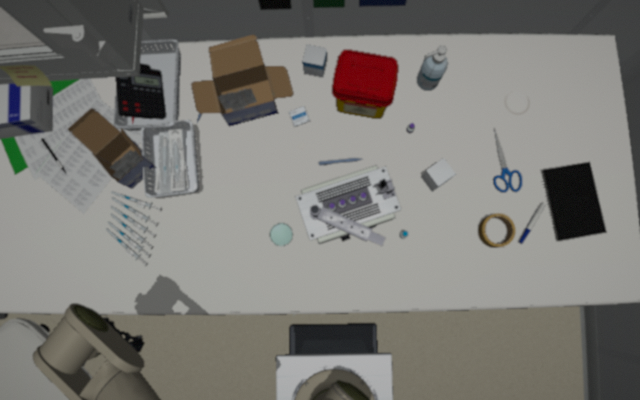

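```bash
python3 -c "
from h import *
a=load('a','top')['color'][145:260,265:465];cv2.imwrite('pics/z_top.png',cv2.resize(a,None,fx=4,fy=4,interpolation=2))
a=load('a','side')['color'][180:345,255:465];cv2.imwrite('pics/z_side.png',cv2.resize(a,None,fx=3.5,fy=3.5,interpolation=2))"
```

```text
(no output)
```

View pics/z_top.png

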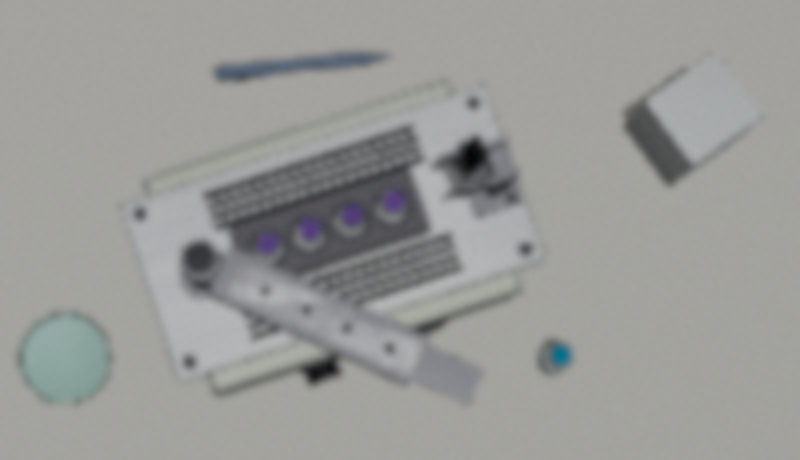

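View pics/z_side.png

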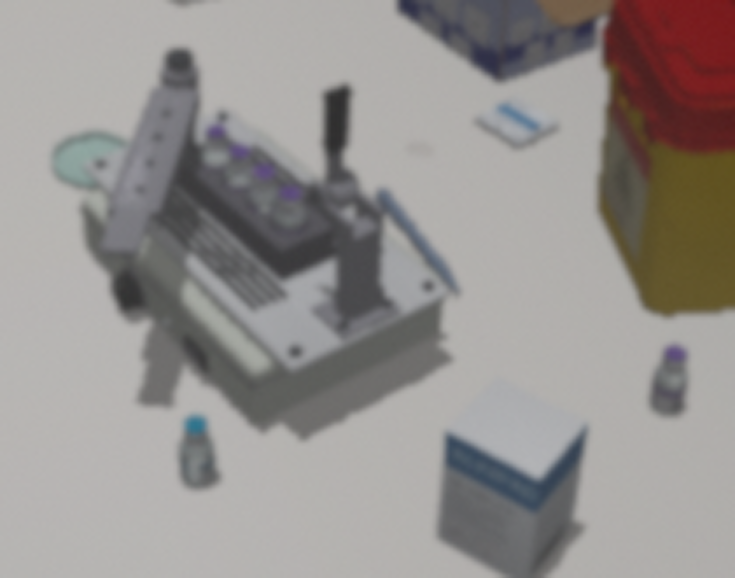

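The top view (4x crop, offset 265,145) shows the platform screws at (140,213), (473,103), (526,249) and (189,362), the post cap at (200,257), the bar swung out with its tongue end near (478,380), and the handle's black tip at about (470,155). The side view shows the post cap at (179,62) and the handle tip at (337,92).

```bash
python3 -c "
from h import *
t=load('a','top');s=load('a','side')
T=lambda x,y:(265+(x+.5)/4-.5,145+(y+.5)/4-.5)
S=lambda x,y:(255+(x+.5)/3.5-.5,180+(y+.5)/3.5-.5)
sc=np.array([onz(t,T(*p),65) for p in [(140,213),(473,103),(526,249),(189,362)]]);print(sc.round(1))
c=sc.mean(0);v=(sc[0]+sc[3]-sc[1]-sc[2])[:2];yaw=np.arctan2(-v[0],v[1]);print('centre',c,'yaw',yaw)
R=np.array([[np.cos(yaw),-np.sin(yaw)],[np.sin(yaw),np.cos(yaw)]])
post=onz(t,T(200,257),153);print('post',post,'pred',c[:2]+R@[0,92])
print('post tri',tri(t,T(200,257),s,S(179,55)))
print('tip tri',tri(t,T(470,152),s,S(337,90)),'axle pred',c[:2]+R@[0,-86])
for h in(0,.2): print('tip pred',h,c[:2]+R@[0,-86+75*np.sin(.13-h)])
caps=np.array([onz(t,T(*p),115) for p in [(269,242),(311,230),(352,215),(394,202)]])
print('vials m',((caps[:,:2]-c[:2])@R).round(1))
e=onz(t,T(474,383),134); m=(e[:2]-post[:2])@R; print('tongue',e,m,'swing',np.arctan2(-m[0],-m[1]))
for n,p,z in [('box',(705,105),90),('spare',(561,355),47),('dish',(65,358),11),('pen0',(218,73),6),('pen1',(390,56),6)]:
  q=onz(t,T(*p),z);print(n,q.round(),((q[:2]-c[:2])@R).round())
"
```

```text
[[ 577.2   83.3   65. ]
 [ 648.  -144.9   65. ]
 [ 546.8 -176.9   65. ]
 [ 475.4   51.7   65. ]]
centre [561.82951745 -46.70602475  65.        ] yaw 0.30196479516972363
post [534.51095073  40.28561791 153.        ] pred [534.4690233   41.13134406]
post tri (array([535.1443345 ,  40.26215027, 151.55978726]), np.float64(0.8876482841559753))
tip tri (array([ 588.59294047, -126.44706226,  214.28502173]), np.float64(3.655447798940862)) axle pred [ 587.40563155 -128.81486951]
tip pred 0 [ 584.51417432 -119.53221571]
tip pred 0.2 [ 588.96568932 -133.82323555]
vials m [[  0.   45.2]
 [ -1.2  16.8]
 [ -0.3 -11.7]
 [ -1.  -40.4]]
tongue [ 452.63890497 -131.52239654  134.        ] [-129.26279623 -139.68591632] swing 0.7466625013653446
box [ 638. -298.   90.] [  -2. -263.]
spare [ 476. -200.   47.] [-127. -121.]
dish [484. 140.  11.] [-18. 202.]
pen0 [686.  30.   6.] [142.  36.]
pen1 [696. -93.   6.] [114. -84.]
```

```bash
cat >> h.py <<'E'
C=np.array([561.8,-46.9]); YAW=0.302
RM=np.array([[np.cos(YAW),-np.sin(YAW)],[np.sin(YAW),np.cos(YAW)]])
ORI=[np.pi,0,YAW+np.pi/2]
def W(x,y,ztip): # mixer xy + fingertip height -> TCP
    return [*(C+RM@[x,y]),ztip+17]
def F():
    s=get_state(); f=np.array(s["force"]); return np.r_[RM.T@f[:2],f[2]].round(1), round(s["time"],2), np.r_[RM.T@(np.array(s["ee_pos"][:2])-C),s["ee_pos"][2]-17].round(1)
def barpt(th,r,off): # bar-frame point on outer side
    return np.array([0,92])+r*np.array([-np.sin(th),-np.cos(th)])+off*np.array([-np.cos(th),np.sin(th)])
E
python3 -c "
from h import *
p=barpt(.75,75,70)
for q in [W(*p,200),W(*p,124),W(-31,17,124),W(0,-50,240),W(0,-143,143)]: print(np.round(q),ik(q,ORI))
move_gripper(0,20)
reach(W(*p,190),ORI); print(F())
move_l(W(*p,124)); print(F())
snap('b')
b=load('b','top')['color'][145:260,265:465];cv2.imwrite('pics/zb_top.png',cv2.resize(b,None,fx=4,fy=4,interpolation=2))
b=load('b','side')['color'][180:345,255:465];cv2.imwrite('pics/zb_side.png',cv2.resize(b,None,fx=3.5,fy=3.5,interpolation=2))
"
```

```text
[439.   4. 217.] [-0.26270005  0.21580414  1.63923356  0.          1.28655495 -0.56470005]
[439.   4. 141.] [-0.26270005  0.31304473  1.76171978  0.          1.06682815 -0.56470005]
[527. -40. 141.] [-0.29966163  0.44915633  1.52500092  0.          1.1674354  -0.60166163]
[577. -95. 257.] [-0.36510541  0.43614245  1.18180786  0.          1.52364234 -0.66710541]
[ 604. -183.  160.] [-0.48182364  0.59195802  1.19334402  0.          1.35629061 -0.78382364]
(array([-0.7, -0.3,  0.5]), 2.77, array([-102.1,   85.4,  190.1]))
(array([-0. ,  0.9,  0.3]), 3.37, array([-101.9,   84.9,  124.5]))
```

View pics/zb_side.png

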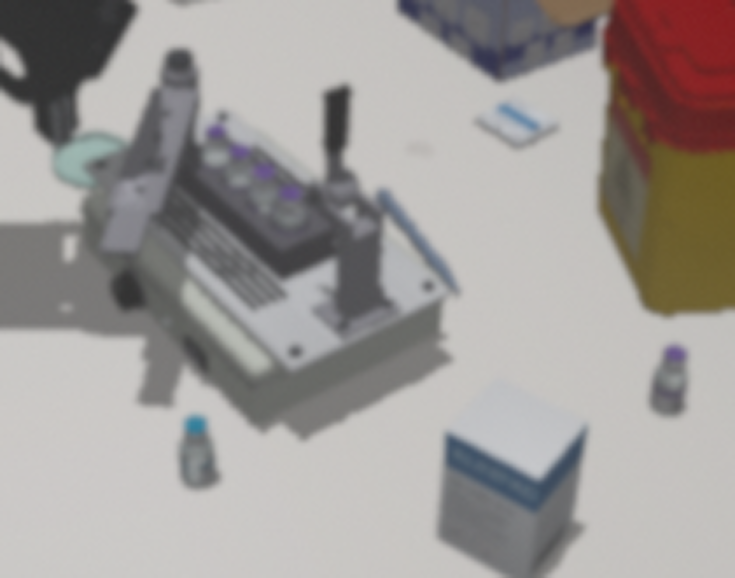

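View pics/zb_top.png

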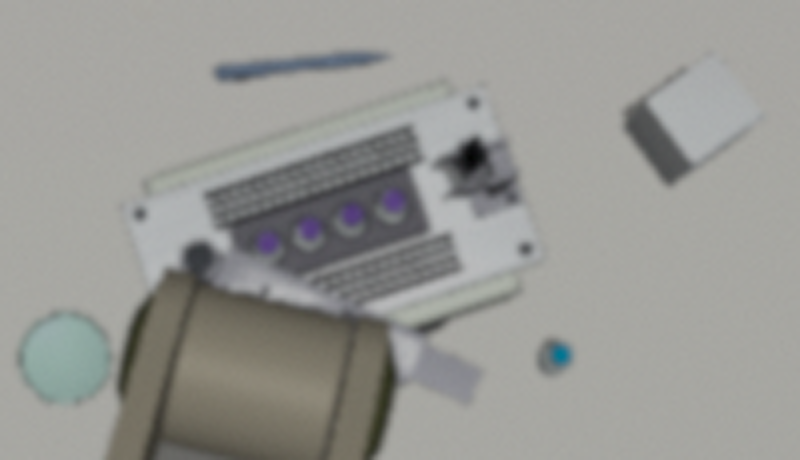

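The shut fingers stand clear on the outer side of the bar: in the side crop they are at about (58,125), left of the bar, and nothing has moved. Next I push the bar along its arc, checking the force as it goes.

```bash
python3 -c "
from h import *
move_l(W(*barpt(.8,75,36),124),max_speed=80); print(F())
for th in np.arange(.7,.09,-.1):
    move_l(W(*barpt(th,75,32),124),max_speed=90); f=F(); print(round(th,2),*f)
    if np.linalg.norm(f[0])>10: break
else:
    # approach the stop in small steps
    p=barpt(.1,75,32)
    x=p[0]
    while x<-14:
        x+=2; move_l(W(x,17,124),max_speed=30); f=F(); print(round(x,1),*f)
        if f[0][0]<-6: break
snap('c')
b=load('c','top')['color'][145:260,265:465];cv2.imwrite('pics/zc_top.png',cv2.resize(b,None,fx=4,fy=4,interpolation=2))
b=load('c','side')['color'][180:345,255:465];cv2.imwrite('pics/zc_side.png',cv2.resize(b,None,fx=3.5,fy=3.5,interpolation=2))
"
```

```text
(array([-0.2, -0.4, -0.5]), 4.0, array([-79.1,  65.7, 123.9]))
0.7 [ 0.3 -0.9 -0.1] 4.28 [-72.9  55.1 124. ]
0.6 [-0.8  1.   0.9] 4.53 [-68.6  47.9 124. ]
0.5 [-0.   0.3 -0.1] 4.78 [-63.8  41.3 124. ]
0.4 [-0.2  0.6 -0.3] 5.03 [-58.6  35.3 123.9]
0.3 [ 0.1 -1.  -0.5] 5.28 [-52.7  29.8 124. ]
0.2 [ 0.2  0.5 -0.6] 5.53 [-46.2  24.8 124. ]
0.1 [ 0.5 -0.4  0.4] 5.78 [-39.3  20.5 124. ]
-37.3 [ 0.4 -0.1 -0.2] 6.07 [-37.4  16.9 124. ]
-35.3 [0.4 0.1 0.9] 6.32 [-35.3  17.  124. ]
-33.3 [ 0.6  0.5 -0.4] 6.57 [-33.2  17.  124. ]
-31.3 [-0.4  0.2  0.6] 6.82 [-31.2  17.  124. ]
-29.3 [-3.9 -0.7 -0.3] 7.07 [-29.7  17.  123.9]
-27.3 [-10.2  -1.5   2. ] 7.32 [-28.7  17.1 123.6]
```

View pics/zc_side.png

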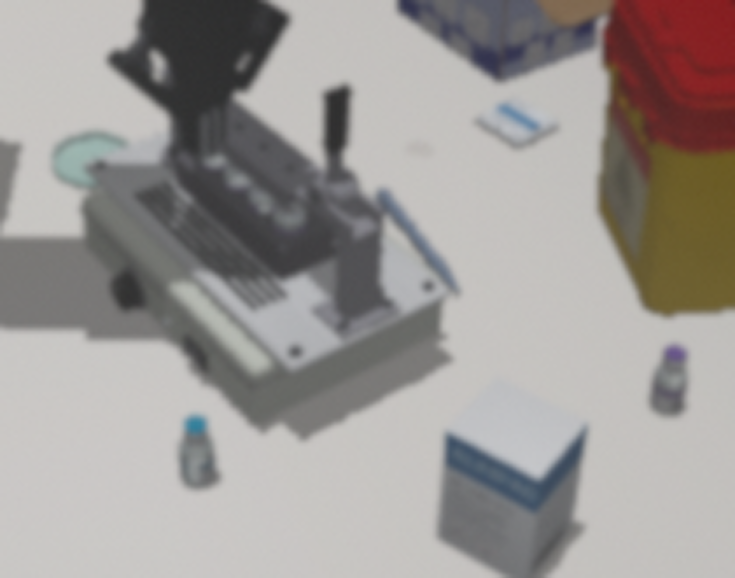

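The bar is over the vial row with its end in the bracket. The force rose to 10 N at the stop, where contact is expected for "home". I'll back off, rise and look before moving the lever.

```bash
python3 -c "
from h import *
move_l(W(-50,17,124),max_speed=100); print(F())
move_l(W(-60,17,235),max_speed=200); print(F())
reach(W(-130,17,235),ORI)
snap('d')
b=load('d','top')['color'][145:260,265:465];cv2.imwrite('pics/zd_top.png',cv2.resize(b,None,fx=4,fy=4,interpolation=2))
"
```

```text
(array([-0.1,  0.3,  0.5]), 7.79, array([-49.5,  16.8, 124.3]))
(array([ 0.4,  0.2, -0.5]), 8.5, array([-60. ,  17.2, 234. ]))
```

View pics/zd_top.png

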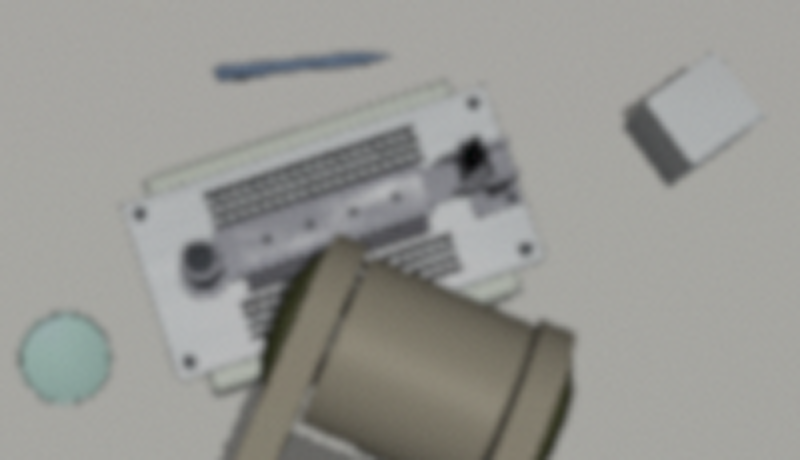

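The bar's holes run from (267,239) to (397,197), a slope of 0.31, against 0.32 for the platform's screw lines. It is parallel to the platform within measuring error, so home. Next is the lever.

```bash
python3 -c "
from h import *
reach(W(-60,-20,245),ORI)
move_l(W(0,-45,245),max_speed=200)
move_l(W(0,-45,195),max_speed=150); print(F())
def pose(q):
    phi=q-.13; r=np.interp(q,[0,1.8],[50,66])
    y=-86-r*np.sin(phi)+4.5*np.cos(phi); z=145+r*np.cos(phi)+4.5*np.sin(phi)
    return y+11,z
y,z=pose(0); move_l(W(0,y+8,z),max_speed=80); print(F())
for q in np.arange(0,1.61,.1):
    y,z=pose(q); move_l(W(0,y,z),max_speed=60); f=F(); print(round(q,2),*f)
    if np.linalg.norm(f[0])>14: print('STOP');break
snap('e')
b=load('e','side')['color'][180:345,255:465];cv2.imwrite('pics/ze_side.png',cv2.resize(b,None,fx=3.5,fy=3.5,interpolation=2))
"
```

```text
(array([-0.3, -0.5,  0. ]), 10.36, array([ -0.3, -44.9, 195.9]))
(array([0.3, 0.3, 0.6]), 10.65, array([  0. , -56.8, 194.6]))
0.0 [-0.6 -0.3  0.4] 10.93 [ -0.  -64.4 194. ]
0.1 [0.4 0.3 0.7] 11.18 [  0.  -69.2 195.8]
0.2 [-0.5  0.2  0.1] 11.43 [ -0.  -74.4 197. ]
0.3 [ 0.4 -0.3  0.3] 11.68 [ -0.  -79.8 197.7]
0.4 [-0.4 -1.   0.6] 11.93 [ -0.  -85.4 197.8]
0.5 [ 0.1 -0.6 -0.4] 12.18 [ -0.  -90.9 197.3]
0.6 [ 0.7 -0.4  0.4] 12.43 [ -0.  -96.5 196.3]
0.7 [ 0.4 -0.3 -0.1] 12.68 [-1.000e-01 -1.020e+02  1.946e+02]
0.8 [ 0.8 -1.  -0.4] 12.93 [-1.000e-01 -1.073e+02  1.924e+02]
0.9 [ 0.1 -0.2  0.1] 13.18 [-1.000e-01 -1.125e+02  1.896e+02]
1.0 [ 0.3  0.7 -0. ] 13.43 [  -0.  -117.5  186.2]
1.1 [0.3 0.9 0. ] 13.68 [-1.000e-01 -1.221e+02  1.822e+02]
1.2 [0.  0.6 0.4] 13.93 [  -0.  -126.4  177.8]
1.3 [0.1 0.5 0.5] 14.19 [-1.000e-01 -1.302e+02  1.728e+02]
1.4 [-0.1  0.6 -0. ] 14.45 [-1.000e-01 -1.336e+02  1.674e+02]
1.5 [0.2 0.  0.5] 14.71 [-1.000e-01 -1.364e+02  1.616e+02]
1.6 [ 1.2 -0.1  0.6] 14.97 [-1.000e-01 -1.387e+02  1.555e+02]
```

View pics/ze_side.png

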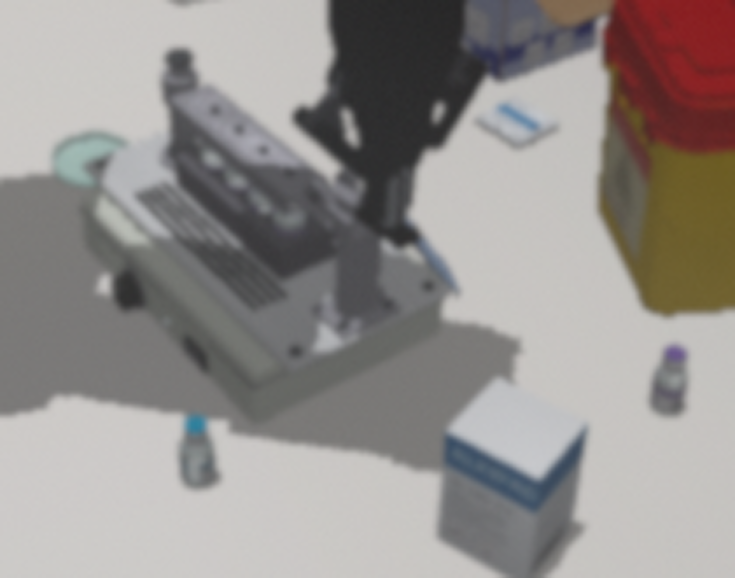

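The lever has followed: the handle now lies nearly level under the fingertips, at about (400,235). I press on down to the stop in small steps.

```bash
python3 -c "
from h import *
z=155.5
while z>139:
    z-=1.5; y=max(-142,-138.7-(155.5-z)*.3); move_l(W(0,y,z),max_speed=25); f=F(); print(round(z,1),*f)
    if f[0][2]>12: break
pause(.4); print(F())
move_l(W(0,-142,215),max_speed=150)
reach(W(-140,-100,245),ORI); reach(W(-230,0,245),ORI)
snap('f');print(F())
b=load('f','side')['color'][180:345,255:465];cv2.imwrite('pics/zf_side.png',cv2.resize(b,None,fx=3.5,fy=3.5,interpolation=2))
b=load('f','top')['color'][145:260,265:465];cv2.imwrite('pics/zf_top.png',cv2.resize(b,None,fx=4,fy=4,interpolation=2))
"
```

```text
154.0 [ 0.4  1.1 -0.6] 15.32 [-1.000e-01 -1.392e+02  1.539e+02]
152.5 [0.  1.2 1. ] 15.57 [  -0.  -139.6  152.4]
151.0 [0.  0.3 1.2] 15.82 [   0.  -140.1  150.9]
149.5 [0.9 0.1 0.9] 16.07 [   0.  -140.6  149.4]
148.0 [ 1.  -0.2  2.4] 16.32 [   0.  -141.   147.9]
146.5 [0.1 1.4 1.4] 16.57 [   0.  -141.4  146.4]
145.0 [0.5 1.6 3.4] 16.82 [   0.  -141.9  145. ]
143.5 [-1.7  4.3  9.5] 17.07 [ 1.000e-01 -1.419e+02  1.446e+02]
142.0 [-3.3  5.7 17.1] 17.32 [   0.2 -141.9  144.2]
(array([-3.7,  6. , 16.7]), 17.72, array([   0.2, -141.9,  144.2]))
(array([ 0.6,  0.3, -0.6]), 19.7, array([-229.1,   -0.9,  244.8]))
```

View pics/zf_side.png

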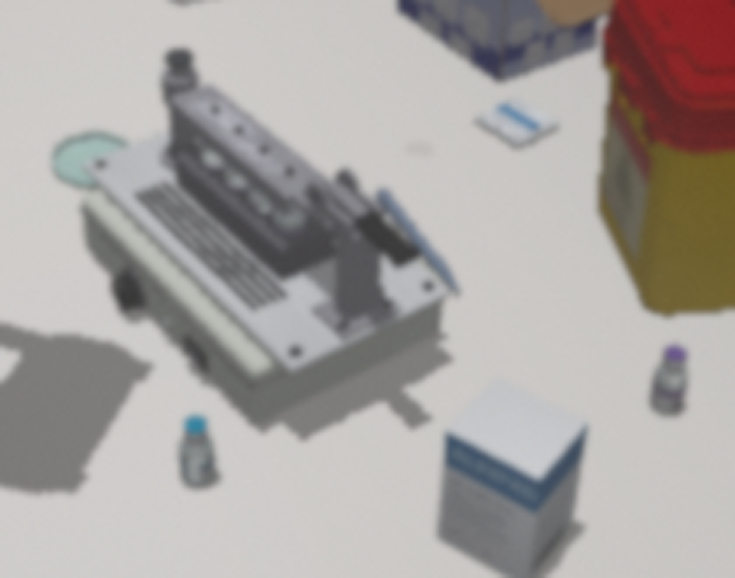

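View pics/zf_top.png

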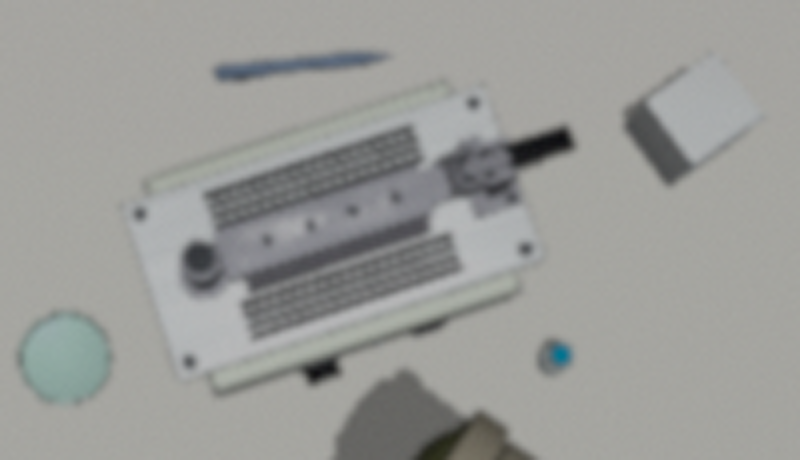

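```bash
python3 -c "
from h import *
t=load('f','top');s=load('f','side')
ax=C+RM@[0,-86]
for q in (1.6,1.7,1.8):
    phi=q-.13; P=[[*(C+RM@[sx*8.5,-86-75*np.sin(phi)+o*4.5*np.cos(phi)]),145+75*np.cos(phi)+o*4.5*np.sin(phi)] for o in(1,-1) for sx in(-1,1)]
    print(q,((proj(s,P)-[255,180]+.5)*3.5-.5).round().tolist(),((proj(t,P)-[265,145]+.5)*4-.5).round().tolist())
b=s['color'][225:265,340:395];cv2.imwrite('pics/zg.png',cv2.resize(b,None,fx=14,fy=14,interpolation=2))
"
```

```text
1.6 [[398.0, 239.0], [421.0, 228.0], [398.0, 252.0], [421.0, 241.0]] [[581.0, 143.0], [571.0, 118.0], [580.0, 145.0], [571.0, 121.0]]
1.7 [[398.0, 250.0], [421.0, 239.0], [398.0, 262.0], [420.0, 251.0]] [[580.0, 145.0], [571.0, 120.0], [578.0, 148.0], [569.0, 123.0]]
1.8 [[398.0, 260.0], [421.0, 249.0], [396.0, 271.0], [419.0, 260.0]] [[578.0, 147.0], [569.0, 123.0], [575.0, 150.0], [566.0, 126.0]]
```

View pics/zg.png

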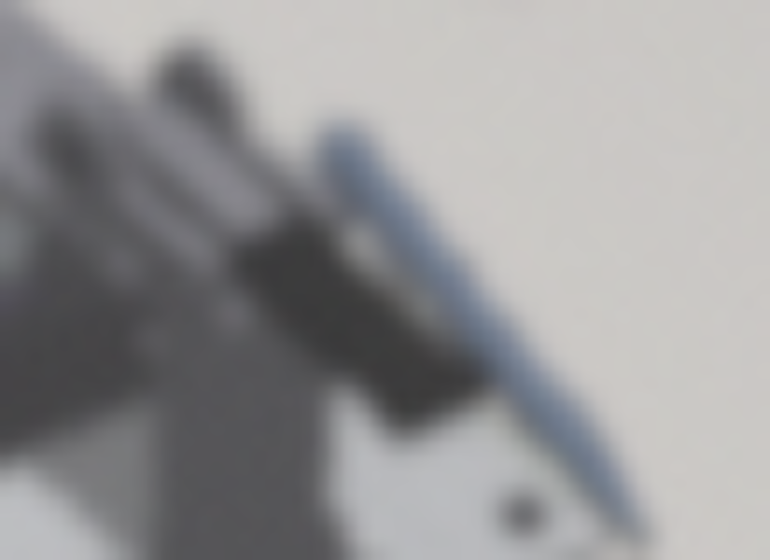

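```bash
python3 -c "
from h import *
s=load('f','side')
# bias check: nearest platform screw (side crop seen at 340+522/14, 225+513/14), and its fellow
for n in [(53,-120),(-53,-120),(53,120)]: print(n,proj(s,[*(C+RM@n),65]).round(1))
print('seen',340+522.5/14-.5,225+513.5/14-.5, 'other', 255+295.5/3.5-.5,180+351.5/3.5-.5,'third',255+100.5/3.5-.5,180+164.5/3.5-.5)
post=[*(C+RM@[0,92]),153]; print(proj(s,post),255+179.5/3.5-.5,180+55/3.5-.5)
"
```

```text
(53, -120) [[376.5 260.8]]
(-53, -120) [[338.6 279.4]]
(53, 120) [[317.7 212.4]]
seen 376.82142857142856 261.17857142857144 other 338.92857142857144 279.92857142857144 third 283.2142857142857 226.5
[[305.23462999 194.80006623]] 305.7857142857143 195.21428571428572
```

Corrected for the view bias, the side view puts the lever at about 1.73–1.76, while the contact height suggests 1.8. There is time left, so I'll touch the handle again nearer its end: that measures its resting height and confirms the stop.

```bash
python3 -c "
from h import *
reach(W(-140,-100,245),ORI)
reach(W(0,-150,200),ORI); move_l(W(0,-150,150),max_speed=150)
z=150
while z>136:
    z-=1; move_l(W(0,-150,z),max_speed=25); f=F(); print(round(z,1),*f)
    if f[0][2]>19: break
pause(.3); print(F())
move_l(W(0,-150,215),max_speed=150)
reach(W(-140,-100,245),ORI); reach(W(-230,0,245),ORI)
snap('g');print(F())
s=load('g','side')
b=s['color'][225:265,340:395];cv2.imwrite('pics/zh.png',cv2.resize(b,None,fx=14,fy=14,interpolation=2))
b=load('g','top')['color'][145:260,265:465];cv2.imwrite('pics/zh_top.png',cv2.resize(b,None,fx=4,fy=4,interpolation=2))
"
```

```text
149 [ 0.2 -0.2 -0.3] 21.7 [ 1.000e-01 -1.502e+02  1.500e+02]
148 [-1.2 -0.   0.3] 21.95 [   0. -150.  148.]
147 [-0.4  0.4 -1.2] 22.2 [  -0.  -150.   146.9]
146 [ 0.1 -0.1 -0.2] 22.45 [  -0.  -150.   145.9]
145 [0.7 0.7 0.5] 22.7 [  -0.  -150.   144.9]
144 [ 1.1 -0.5  2.1] 22.95 [ 1.000e-01 -1.501e+02  1.442e+02]
143 [-0.9  1.3  5.9] 23.2 [ 1.000e-01 -1.501e+02  1.439e+02]
142 [-2.1  2.3 10.8] 23.45 [   0.2 -150.1  143.6]
141 [-2.2  3.  14.1] 23.7 [   0.3 -150.1  143.3]
140 [-4.8  4.8 19.4] 23.95 [   0.3 -150.1  143.1]
(array([-3.9,  3.9, 20.2]), 24.25, array([   0.3, -150.1,  143.1]))
(array([-0.2,  0.1,  0.5]), 26.26, array([-229.2,   -1. ,  244.8]))
```

View pics/zh.png

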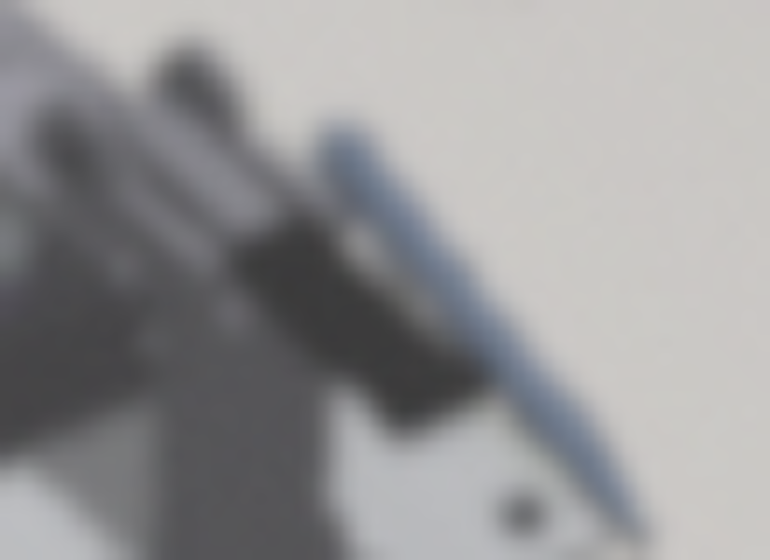

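View pics/zh_top.png

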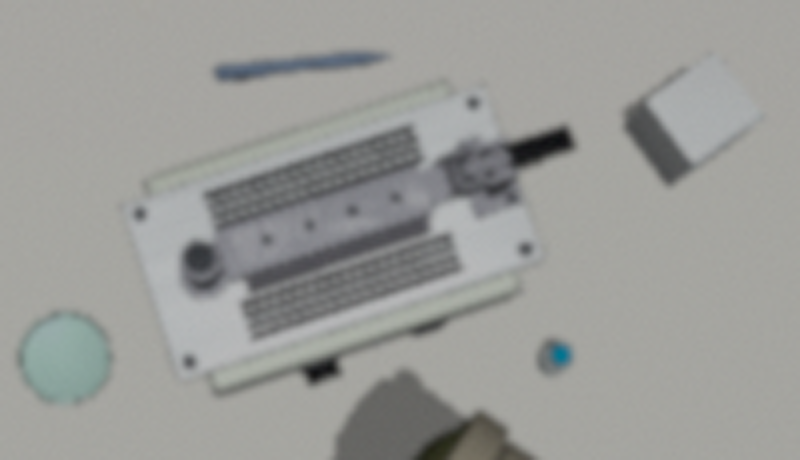

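The handle was first touched at a height of 144.2 mm, exactly the prediction for 1.8 rad (1.7 rad would give about 149 mm). It did not move under 20 N and looks the same afterwards. Bar and bystanders are unchanged.

```bash
python3 -c "
from h import *
hand_in()"
```

```text
the job is handed in; nothing more can be done
```

I swung the clamp bar home with the shut fingers, pushed the cam lever down to its stop, backed the arm clear and handed the job in at about 26 s.

- **Bar:** it met its stop with about 10 N on the fingers. In the top view it lies parallel to the platform within about 0.01 rad, with its end under the cam.
- **Lever:** on a second touch the resting handle was met at 144.2 mm, which is the height expected at 1.8 rad. It did not give way under 20 N.
- **Disagreement:** the blurred handle corner in the side view gave about 1.73–1.76 rad, slightly less than the touch. That is still above the required 1.7, and I trusted the touch.
- **Bystanders:** the swab box, spare vial, dish and pen show no movement in the pictures before and after.
- **Not checked:** I could not measure the force on each vial. I infer it from the lever being fully down and staying there.

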